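Sort the machined parts into the fitter's trays

ROBOT

A 6-joint arm with a two-finger parallel gripper is mounted at the origin on the work surface. World frame = base frame: x ahead of the robot, y to its left, z up, the work surface at z = 0. Lengths are in m, angles in degrees, forces in N, time in s.
With the tool pointing down it reaches from about 0.3 to 0.775 m from the base axis. Payload 14.6 kg.
Tool frame: the origin (TCP) lies on the centre line of the jaws, within the pads' length; the fingertips stand 14 mm ahead of it and the grasp point (between the pads) lies 5 mm behind it; x points along the fingers, z is the direction in which the jaws open and shut, and the axes are right-handed (so a half turn about x gives the same grasp; the last joint's range is limited). The gripper opens to 94 mm and grips with 3 to 60 N. Pads are 16 mm wide; open, the fingers measure 119 mm over their backs; the gripper's body (75 mm by 177 mm) begins 78 mm behind the grasp point.
Start: joints at [-77.384, 17.183, 87.147, -0, 75.671, -3.816], TCP at [0.156, -0.528, 0.219] pointing down, gripper open.
Joint ranges: [-173.82, 173.82], [-45.26, 126.66], [13.44, 144.39], [-59.66, 239.66], [0, 175.72], [-146.38, 146.38]. Speed limits (degrees/s): [127.2, 127.2, 147.25, 180, 180, 180].

INTERFACE

Orientations are given as a 3x3 rotation matrix whose columns are the frame's x, y, z axes.
In Python, from workcell import r gives the robot as it stands.
- The arm moves only by the tool jog_arm, never from a script. Its argument "targets" is a list of rows, each a list of 6 numbers: the shift along the tool's x, y, z in cm, then the turn, a rotation vector about the tool's x, y, z in degrees. In form: [[tx, ty, tz, ax, ay, az], ...]. A call has 1 to 12 rows; each row shifts and turns the commanded pose from where the row before left it, along the tool's axes as they then stand; what a row does not reach is not made up. A row lasts 1/10 s, in which the tool goes at most 50 mm and 8.59 degrees, less where a joint would pass 70% of its speed; a pose out of reach is approached as far as the arm can. A call with a gripper value outside its range is refused whole. "claw" is the opening, from 0 (shut) to 1 (fully open), set as the call begins (left out, the last holds). The fingers move at their own pace and stop on an object; "grip_force" is the grip in N (left out, the last holds). Time passes only in rows, so rows that do not move let the fingers close. It gives the time, the measured TCP pose, the force and the opening at its end, in the units of the state.
- r.sense(): the state, without advancing time (a new reading comes with each control period).
- r.grab_frame(name): name is "side" or "top"; returns the picture (480x640x3 uint8, red, green, blue); there is no depth.
- r.calibration(name): a dict with "fx", "fy", "cx", "cy" (pixels), "eye" and "rotation" of the camera in the world. Camera axes: x right, y down, z forward; pixel columns grow to the right and rows downward; lengths in m; the calibration is good to about 2 mm. A picture is of the moment at which its call begins. calibration takes no time and is no camera call.
- r.close_job(): hands the job in, once; it reports no verdict.
Trained networks look in the newest picture that a camera, given by its name, has taken for a name from the list of things; names that differ only in an ending like _2 or _b are one class to them, and where a whole thing is asked for, a point or a joint stands for the part that bears it (a point fixed in the world has none). Each returns a list of dicts, best first, with "conf" (0 to 1); they miss things now and then, are a little off and sometimes report something else, mostly with a low value. They report only what shows in the picture. A call takes as long as a camera call.
- r.find_in(camera, query): "rect" ([left, top, right, bottom] in pixels, round what is visible of it).
- r.outline_of(camera, query): "pixels" (480x640 bool, what is visible of it) and "rect" ([left, top, right, bottom] in pixels, round what is visible of it).
- r.spot_point(camera, query): "location" ([column, row] in pixels: a listed point, or the origin of a listed thing).
The state is a dict: "time": time; "joint_pos": joint angles; "qd": joint speeds; "effort": joint torques, N m; "tcp_pos": TCP position; "tcp_rot": TCP orientation; "contact_force": force on the tool from outside, world axes, zero at the start; "moment": the same for the moment, N m; "width": finger opening in m.
Only numpy, scipy, OpenCV 4.12 (cv2) and the standard library are available. Lean on these libraries where they do the work, as an engineer would, in place of code of your own. Each camera call takes 0.05 s, during which the arm holds its last target. There are 200 camera calls.

TASK

Sort the loose parts on the fitter's bench: the two hexagon nuts go in the yellow tray and the two flanged bushes in the blue tray, one to each compartment whichever way round, and the vee block in the small green tray. Leave each standing upright as it stands now, flat on its tray's floor. Do not push the dial gauge lying among them.

Things in the scene. Friction and masses are not known exactly. Their poses are not given: they have to be found in the camera images.
- nut_bright: Bright silvery long hexagonal coupling nut standing on end, 36 mm across the flats, 50 mm tall, about 250 g; threaded hole shown as a dark round on top. Origin: centre of the underside. z up along the hole axis; the x axis is square to one pair of flats (so flat pairs face 0, 60 and 120 deg from x). 
- nut_black: Dark, blackened-steel long hexagonal coupling nut standing on end, 36 mm across the flats, 50 mm tall, about 250 g; threaded hole shown as a dark round on top. Origin: centre of the underside. z up along the hole axis; the x axis is square to one pair of flats (so flat pairs face 0, 60 and 120 deg from x). 
- bush_brass: Yellow brass round flanged bush standing on its flange: flange 46 mm diameter and 7 mm thick at the bottom, body 32 mm diameter above it up to 50 mm total height, dark bore on top, about 220 g. Origin: centre of the underside of the flange; z up along the bore. 
- bush_copper: Reddish copper-coloured round flanged bush standing on its flange: flange 46 mm diameter and 7 mm thick at the bottom, body 32 mm diameter above it up to 50 mm total height, dark bore on top, about 220 g. Origin: centre of the underside of the flange; z up along the bore. 
- vee_block: Grey steel vee block: a rectangular block 50 mm long (x), 36 mm wide (y), 46 mm tall, with a V groove 14 mm deep running along x in its top; grip it across the 36 mm width. About 400 g. Origin: centre of the underside; z up out of the groove.
- tray_yellow: Yellow shallow plastic tray fixed to the bench, 90 mm (its x) by 197 mm (its y), only 16 mm high, walls and floor 5 mm thick (floor surface 5 mm above the bench). One divider, as high as the walls, splits it into two equal compartments, each 80 mm (x) by 91 mm (y) inside, centred 48 mm from the tray's centre along its +y and -y. Origin: centre of the underside, on the bench; z up.
- tray_blue: Blue shallow plastic tray fixed to the bench, 90 mm (its x) by 197 mm (its y), only 16 mm high, walls and floor 5 mm thick (floor surface 5 mm above the bench). One divider, as high as the walls, splits it into two equal compartments, each 80 mm (x) by 91 mm (y) inside, centred 48 mm from the tray's centre along its +y and -y. Origin: centre of the underside, on the bench; z up.
- tray_green: Small green shallow plastic tray fixed to the bench, 90 mm square, 16 mm high, walls and floor 5 mm thick (floor surface 5 mm above the bench), a single compartment 80 mm square inside. Origin: centre of the underside, on the bench; axes along its sides, z up.
- dial_gauge: Dial gauge lying face up on the bench among the parts, loose, to be left alone: dark round case 56 mm diameter, white face with a red needle, 24 mm tall, with a steel stem reaching to 58 mm from the centre along its +x. Origin: centre of the underside.

How it is judged:
By the outcome, as a careful person would: the job done as asked, in the order asked, and still so for the second after the job is handed in, with the robot touching nothing.
It also fails if it takes over 134 s, if anything falls off the work surface, if the arm or the gripper's body presses on something with over 40 N, if the wrist force passes 120 N, or if a joint passes its speed limit or range.

## Working session

There is one attempt and no reset: what is moved stays moved. The work goes in short steps, Python scripts to look and compute and a tool call to move; the robot and the scene stay as the last step left them, time stands still between calls to the robot, and variables do not carry over. Pictures are saved under pics/ and viewed, about 12 in all and at most 16, crops included, and the job is handed in when it is done.

Besides the shell and the picture viewer there is one more tool, called in YAML: its name, and indented under it one key for each argument. jog_arm: Moves the arm, as the interface text tells. Its arguments: {"type":"object","properties":{"targets":{"type":"array","items":{"type":"array","items":{"type":"number"}}},"claw":{"type":"number"},"grip_force":{"type":"number"}},"required":["targets"]}

```bash
ls; mkdir -p pics; python3 - <<'E'
from workcell import r
import cv2
s=r.sense();print(s['time'],s['tcp_pos'],s['tcp_rot'],s['width'])
for c in('top','side'):
    k=r.calibration(c);print(c,k)
    cv2.imwrite(f'pics/{c}0.png',r.grab_frame(c)[:,:,::-1])
E
```

```text
pics
0.0 [ 0.15554281 -0.5272903   0.2188945 ] [[-1.81649938e-04  9.59166856e-01  2.82840785e-01]
 [ 1.12186680e-03  2.82840808e-01 -9.59166210e-01]
 [-9.99999354e-01  1.43077204e-04 -1.12743547e-03]] 0.09410729761188878
top {'fx': 569.2023936049252, 'fy': 569.2023936049252, 'cx': 315.3278950930609, 'cy': 238.26343299829796, 'eye': array([ 4.68571750e-01, -8.83306524e-04,  1.14084944e+00]), 'rotation': array([[ 0.01373068, -0.99669808,  0.08002748],
       [-0.99990289, -0.01349601,  0.00347259],
       [-0.00238107, -0.08006739, -0.99678661]])}
side {'fx': 509.3704216257006, 'fy': 509.3704216257006, 'cx': 320.4207237886174, 'cy': 247.18652244297587, 'eye': array([ 0.30302761, -0.55673346,  0.78481561]), 'rotation': array([[ 0.90951395, -0.32332093,  0.26124307],
       [-0.41566523, -0.70348897,  0.57647697],
       [-0.00260545, -0.63290351, -0.7742263 ]])}
```

View pics/top0.png

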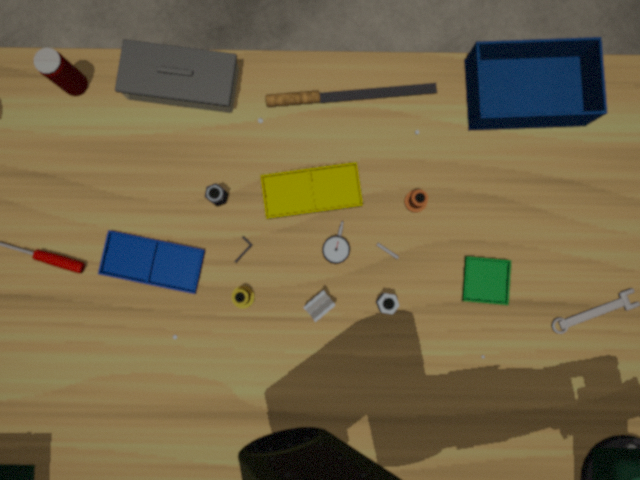

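View pics/side0.png

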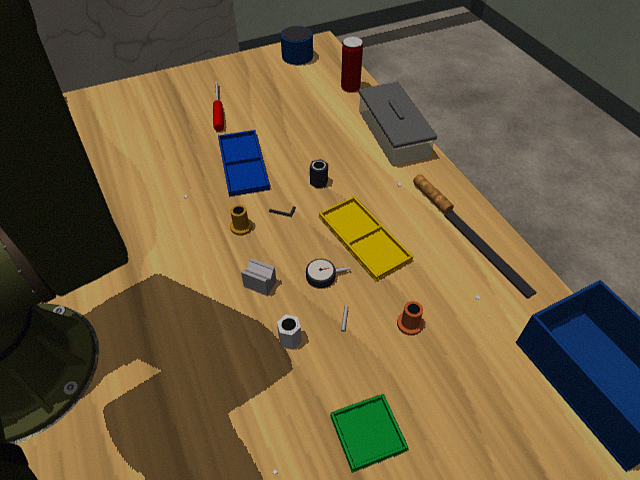

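```bash
cat > h.py <<'E'
from workcell import r
import numpy as np, cv2
def ray(cam,px,z):
    k=r.calibration(cam); d=k['rotation']@np.array([(px[0]-k['cx'])/k['fx'],(px[1]-k['cy'])/k['fy'],1])
    return k['eye']+d*(z-k['eye'][2])/d[2]
def proj(cam,P):
    k=r.calibration(cam); q=(np.atleast_2d(P)-k['eye'])@k['rotation']
    return q[:,:2]/q[:,2:]*[k['fx'],k['fy']]+[k['cx'],k['cy']]
E
python3 - <<'E'
from h import *
for n in 'nut_bright nut_black bush_brass bush_copper vee_block tray_yellow tray_blue tray_green dial_gauge'.split():
  for c in('top','side'):
    o=r.outline_of(c,n); s=r.spot_point(c,n)
    print(n,c,[(round(x['conf'],2),np.round(x['rect'])) for x in o[:2]],[(round(x['conf'],2),np.round(x['location'],1),np.round(ray(c,x['location'],0)[:2],4)) for x in s[:2]])
    if o:
      cv2.imwrite(f'pics/m_{n}_{c}.png',o[0]['pixels'].astype(np.uint8)*255)
print(r.sense()['time'])
E
```

```text
nut_bright top [(0.54, array([378., 292., 399., 318.]))] [(0.55, array([386.4, 301.9]), array([ 0.4349, -0.1402]))]
nut_bright side [(0.78, array([278., 316., 302., 350.]))] [(0.82, array([290.1, 340.9]), array([ 0.4331, -0.1409]))]
nut_black top [(0.95, array([207., 185., 228., 207.])), (0.49, array([321., 224., 349., 262.]))] [(0.61, array([218.1, 199.7]), array([0.6357, 0.2008]))]
nut_black side [(0.78, array([309., 162., 326., 192.])), (0.2, array([220., 130., 270., 199.]))] [(0.94, array([316.3, 182.9]), array([0.6361, 0.199 ]))]
bush_brass top [(0.98, array([229., 285., 255., 307.])), (0.65, array([322., 223., 349., 262.]))] [(0.96, array([241.4, 298.6]), array([0.4375, 0.1489]))]
bush_brass side [(0.69, array([228., 205., 251., 232.]))] [(0.59, array([239.6, 224.3]), array([0.4414, 0.153 ]))]
bush_copper top [(0.68, array([404., 193., 428., 214.]))] [(0.64, array([414.1, 202.7]), array([ 0.6349, -0.1954])), (0.64, array([485.5, 280.3]), array([ 0.4805, -0.338 ]))]
bush_copper side [(0.57, array([398., 302., 423., 333.]))] [(0.92, array([406.6, 326.2]), array([ 0.6312, -0.1997]
[... 678 characters left out ...]
4805, -0.3316]))]
tray_blue side [] [(0.92, array([244.7, 165.6]), array([0.5106, 0.3197])), (0.3, array([259.4, 286.7]), array([ 0.4243, -0.0116]))]
tray_green top [(0.71, array([463., 257., 514., 307.])), (0.6, array([207., 189., 228., 207.]))] [(0.92, array([482.8, 280. ]), array([ 0.4811, -0.3326]))]
tray_green side [(0.62, array([329., 392., 407., 472.]))] [(0.59, array([365.5, 431.9]), array([ 0.4785, -0.3343]))]
dial_gauge top [(0.77, array([320., 222., 353., 263.])), (0.28, array([ 98., 230., 207., 295.]))] [(0.59, array([334.2, 250.2]), array([ 0.5366, -0.0351]))]
dial_gauge side [(0.71, array([303., 257., 351., 292.]))] [(0.88, array([318.4, 276.5]), array([ 0.5344, -0.0362]))]
1.9
```

```bash
cat > fit.py <<'E'
from h import *
from scipy.optimize import differential_evolution
def ring(rad,n,z,off=0): a=np.arange(n)*2*np.pi/n+off; return np.c_[rad*np.cos(a),rad*np.sin(a),0*a+z]
def box(lx,ly,z0,z1): return np.array([[sx*lx/2,sy*ly/2,z] for z in(z0,z1) for sx,sy in((-1,-1),(1,-1),(1,1),(-1,1))])
hexa=[np.r_[ring(.018/np.cos(np.pi/6),6,0,np.pi/6),ring(.018/np.cos(np.pi/6),6,.05,np.pi/6)]]
bush=[np.r_[ring(.023,24,0),ring(.023,24,.007)],np.r_[ring(.016,24,0),ring(.016,24,.05)]]
h2=np.array([[x,y,z] for x in(-.025,.025) for y,z in((-.018,0),(-.018,.046),(-.014,.046),(0,.032))])
vee=[h2,h2*[1,-1,1]]
M=dict(nut_bright=hexa,nut_black=hexa,bush_brass=bush,bush_copper=bush,vee_block=vee,tray_yellow=[box(.09,.197,0,.016)],tray_blue=[box(.09,.197,0,.016)],tray_green=[box(.09,.09,0,.016)])
def place(P,x,y,a,z=0):
    c,s=np.cos(a),np.sin(a); return P@np.array([[c,-s,0],[s,c,0],[0,0,1]]).T+[x,y,z]
S=8
def sil(n,cam,x,y,a,roi,z=0):
    m=np.zeros(((roi[3]-roi[1])*S,(roi[2]-roi[0])*S),np.uint8)
    for P in M[n]:
        q=(proj(cam,place(P,x,y,a,z))+.5-roi[:2])*S
        cv2.fillConvexPoly(m,cv2.convexHull(q.round().astype(np.int32)),255)
    return cv2.resize(m,None,fx=1/S,fy=1/S,interpolation=cv2.INTER_AREA)/255.
def fit(n,masks,x0,y0,arange,z=0):
    rois={}
    for c,m in masks.items():
        yy,xx=np.nonzero(m); rois[c]=[xx.min()-8,yy.min()-8,xx.max()+9,yy.max()+9]
    def cost(p):
        t=0
        for c,m in masks.items():
            R=rois[c]; s=sil(n,c,*p,R,z); k=m[R[1]:R[3],R[0]:R[2]]
            t+=np.abs(s-k).sum()/k.sum()
        return t
    return differential_evolution(cost,[(x0-.012,x0+.012),(y0-.012,y0+.012),arange],maxiter=25,popsize=8,seed=1)
E
python3 - <<'E'
from fit import *
import json
pi=np.pi
I=dict(nut_bright=(.434,-.1405),nut_black=(.636,.2),bush_brass=(.4395,.151),bush_copper=(.633,-.1975),vee_block=(.430,-.004),tray_yellow=(.664,.0155),tray_blue=(.5055,.3267),tray_green=(.480,-.3335))
A=dict(nut_bright=(0,pi/3),nut_black=(0,pi/3),bush_brass=(0,.01),bush_copper=(0,.01),vee_block=(0,pi),tray_yellow=(-pi/2,pi/2),tray_blue=(-pi/2,pi/2),tray_green=(-pi/4,pi/4))
img={c:cv2.imread(f'pics/{c}0.png') for c in('top','side')}
out={};tiles=[]
import os
for n in I:
    masks={}
    for c in('top','side'):
        f=f'pics/m_{n}_{c}.png'
        if os.path.exists(f): masks[c]=cv2.imread(f,0)/255.
        elif n=='tray_blue':
            h=cv2.cvtColor(img[c],cv2.COLOR_BGR2HSV); m=cv2.inRange(h,(105,120,40),(130,255,255)); m2=0*m;m2[120:205,210:280]=m[120:205,210:280]; masks[c]=m2/255.
    x0,y0=I[n]; res=fit(n,masks,x0,y0,A[n]); out[n]=list(res.x); print(n,np.round(res.x[:2],4),round(np.degrees(res.x[2]),1),round(res.fun,3),{c:int(m.sum()) for c,m in masks.items()})
    if 'tray' in n or 'bush' in n: continue
    row=[]
    for c in('top','side'):
        u,v=proj(c,[res.x[0],res.x[1],.025])[0].astype(int)
        cr=cv2.resize(img[c][v-25:v+25,u-25:u+25],(200*1,200),interpolation=cv2.INTER_CUBIC); row.append(cr.copy())
        for P in M[n]:
            q=proj(c,place(P,*res.x)); q=((q+.5-[u-25,v-25])*4).round().astype(np.int32)
            cv2.polylines(cr,[q[len(q)//2:] if n!='vee_block' else q[[0,1,2,3,7,6,5,4]]],True,(0,0,255),1); cv2.polylines(cr,[cv2.convexHull(q)],True,(0,255,0),1)
        row.append(cr)
    tiles.append(np.hstack(row))
json.dump(out,open('fit.json','w'))
cv2.imwrite('pics/ov.png',np.vstack(tiles))
E
```

```text
nut_bright [ 0.4335 -0.1378] 52.4 0.096 {'top': 361, 'side': 678}
nut_black [0.6416 0.1997] 24.3 0.148 {'top': 369, 'side': 460}Traceback (most recent call last):
  File "<stdin>", line 16, in <module>
  File "fit.py", line 29, in fit
    return differential_evolution(cost,[(x0-.012,x0+.012),(y0-.012,y0+.012),arange],maxiter=25,popsize=8,seed=1)
    return fun(*args, **kwargs)
    ret = solver.solve()
    next(self)
    ~~~~^^^^^^
    energy = self.func(parameters)
    return self.f(x, *self.args)
           ~~~~~~^^^^^^^^^^^^^^^
  File "fit.py", line 26, in cost
    R=rois[c]; s=sil(n,c,*p,R,z); k=m[R[1]:R[3],R[0]:R[2]]
                 ~~~^^^^^^^^^^^^
  File "fit.py", line 16, in sil
    q=(proj(cam,place(P,x,y,a,z))+.5-roi[:2])*S
       ~~~~^^^^^^^^^^^^^^^^^^^^^^
  File "h.py", line 7, in proj
    k=r.calibration(cam); q=(np.atleast_2d(P)-k['eye'])@k['rotation']
ValueError: time passes only in moves, steps and waits
```

```bash
cat > h.py <<'E'
from workcell import r
import numpy as np, cv2, json
from functools import lru_cache
@lru_cache(None)
def cal(c): return r.calibration(c)
def ray(cam,px,z):
    k=cal(cam); d=k['rotation']@np.array([(px[0]-k['cx'])/k['fx'],(px[1]-k['cy'])/k['fy'],1])
    return k['eye']+d*(z-k['eye'][2])/d[2]
def proj(cam,P):
    k=cal(cam); q=(np.atleast_2d(P)-k['eye'])@k['rotation']
    return q[:,:2]/q[:,2:]*[k['fx'],k['fy']]+[k['cx'],k['cy']]
E
cat > runfit.py <<'E'
from fit import *
import json,os
pi=np.pi
I=dict(nut_bright=(.434,-.1405),nut_black=(.636,.2),bush_brass=(.4395,.151),bush_copper=(.633,-.1975),vee_block=(.430,-.004),tray_yellow=(.664,.0155),tray_blue=(.5055,.3267),tray_green=(.480,-.3335))
A=dict(nut_bright=(0,pi/3),nut_black=(0,pi/3),bush_brass=(0,.01),bush_copper=(0,.01),vee_block=(0,pi),tray_yellow=(-pi/2,pi/2),tray_blue=(-pi/2,pi/2),tray_green=(-pi/4,pi/4))
img={c:cv2.imread(f'pics/{c}0.png') for c in('top','side')}
out={};tiles=[]
for n in I:
    masks={}
    for c in('top','side'):
        f=f'pics/m_{n}_{c}.png'
        if os.path.exists(f): masks[c]=cv2.imread(f,0)/255.
        elif n=='tray_blue':
            h=cv2.cvtColor(img[c],cv2.COLOR_BGR2HSV); m=cv2.inRange(h,(105,120,40),(130,255,255)); m2=0*m;m2[120:205,210:280]=m[120:205,210:280]; masks[c]=m2/255.
    x0,y0=I[n]; res=fit(n,masks,x0,y0,A[n]); out[n]=list(res.x); print(n,np.round(res.x[:2],4),round(np.degrees(res.x[2]),1),round(res.fun,3),{c:int(m.sum()) for c,m in masks.items()})
    if 'tray' in n or 'bush' in n: continue
    row=[]
    for c in('top','side'):
        u,v=proj(c,[res.x[0],res.x[1],.025])[0].astype(int)
        cr=cv2.resize(img[c][v-25:v+25,u-25:u+25],(200*1,200),interpolation=cv2.INTER_CUBIC); row.append(cr.copy())
        for P in M[n]:
            q=proj(c,place(P,*res.x)); q=((q+.5-[u-25,v-25])*4).round().astype(np.int32)
            cv2.polylines(cr,[q[len(q)//2:] if n!='vee_block' else q[[0,1,2,3,7,6,5,4]]],True,(0,0,255),1); cv2.polylines(cr,[cv2.convexHull(q)],True,(0,255,0),1)
        row.append(cr)
    tiles.append(np.hstack(row))
json.dump(out,open('fit.json','w'))
cv2.imwrite('pics/ov.png',np.vstack(tiles))
print(r.sense()['time'])
E
python3 runfit.py
```

```text
nut_bright [ 0.4335 -0.1378] 52.4 0.096 {'top': 361, 'side': 678}
nut_black [0.6416 0.1997] 24.3 0.148 {'top': 369, 'side': 460}
bush_brass [0.4414 0.1452] 0.1 0.125 {'top': 429, 'side': 508}
bush_copper [ 0.638  -0.1964] 0.2 0.1 {'top': 445, 'side': 684}
vee_block [ 0.426  -0.0061] 131.4 0.067 {'top': 531}
tray_yellow [0.656  0.0125] 8.7 0.078 {'top': 4478, 'side': 3694}
tray_blue [0.5083 0.328 ] -10.7 0.109 {'top': 4613, 'side': 2329}Traceback (most recent call last):
    calc_energies = list(
        self._mapwrapper(self.func, parameters_pop[0:S])
    )
    return self.f(x, *self.args)
           ~~~~~~^^^^^^^^^^^^^^^
  File "fit.py", line 27, in cost
    t+=np.abs(s-k).sum()/k.sum()
              ~^~
ValueError: operands could not be broadcast together with shapes (95,95) (94,95) 

The above exception was the direct cause of the following exception:

Traceback (most recent call last):
  File "runfit.py", line 15, in <module>
    x0,y0=I[n]; res=fit(n,masks,x0,y0,A[n]); out[n]=list(res.x); print(n,np.round(res.x[:2],4),round(np.degrees(res.x[2]),1),round(res.fun,3),{c:int(m.sum()) for c,m in masks.items()})
                    ~~~^^^^^^^^^^^^^^^^^^^^
  File "fit.py", line 29, in fit
    return differential_evolution(cost,[(x0-.012,x0+.012),(y0-.012,y0+.012),arange],maxiter=25,popsize=8,seed=1)
RuntimeError: The map-like callable must be of the form f(func, iterable), returning a sequence of numbers the same length as 'iterable'
```

```bash
sed -i 's/yy.max()+9\]/min(yy.max()+9,480)]/' fit.py; python3 runfit.py | tail -2
```

```text
tray_green [ 0.4803 -0.3372] -4.4 0.081 {'top': 2088, 'side': 3836}
1.9
```

View pics/ov.png

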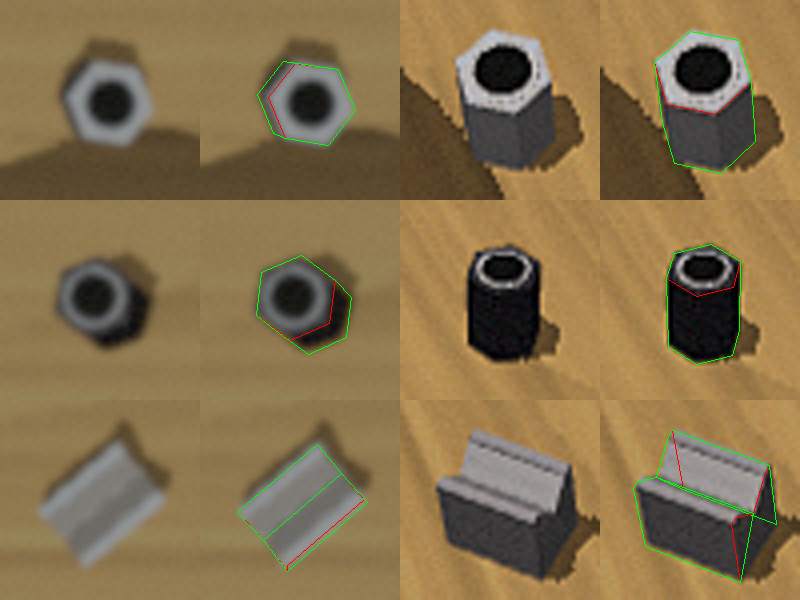

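```bash
cat > d.py <<'E'
import sys
from h import *
# usage: d.py x y z [heading]; prints tool-axis deltas in cm, turn about tool x in deg
s=r.sense(); R=s['tcp_rot']; a=list(map(float,sys.argv[1:]))
th=np.degrees(np.arctan2(R[1,2],R[0,2]))
print('t',round(s['time'],2),'tcp',np.round(s['tcp_pos'],4),'head',round(th,1),'w',round(s['width'],4),'F',np.round(s['contact_force'],1),'j6',round(s['joint_pos'][5],0))
d=R.T@(np.array(a[:3])-s['tcp_pos'])*100; print('delta cm',np.round(d,2), 'rows>=',int(np.ceil(np.linalg.norm(d)/5)))
if len(a)>3: print('turn',round((th-a[3]+90)%180-90,1))
E
python3 d.py .4335 -.1378 .11 -67.6
```

```text
t 1.9 tcp [ 0.1556 -0.5275  0.2194] head -73.6 w 0.0943 F [-0.4 -0.6 -0.2] j6 -4.0
delta cm [ 10.94  37.68 -29.52] rows>= 10
turn -6.0
```

jog_arm:
  targets:
    - [0.9, 3.14, -2.46, 0, 0, 0]
    - [0.9, 3.14, -2.46, 0, 0, 0]
    - [0.9, 3.14, -2.46, 0, 0, 0]
    - [0.9, 3.14, -2.46, 0, 0, 0]
    - [0.9, 3.14, -2.46, 0, 0, 0]
    - [0.9, 3.14, -2.46, 0, 0, 0]
    - [0.9, 3.14, -2.46, 0, 0, 0]
    - [0.9, 3.14, -2.46, 0, 0, 0]
    - [0.9, 3.14, -2.46, 0, 0, 0]
    - [0.9, 3.14, -2.46, 0, 0, 0]
    - [0.9, 3.14, -2.46, 0, 0, 0]
    - [0.9, 3.14, -2.46, -6, 0, 0]
  claw: 0.7
  grip_force: 40

```text
time: 3.1
tcp_pos: [0.4343, -0.1363, 0.1113]
tcp_rot: [[0.001, 0.924, 0.382], [-0.0, 0.382, -0.924], [-1.0, 0.0, 0.0]]
contact_force: [-0.3, -0.4, -0.0]
width: 0.0656
```

```bash
python3 d.py .4335 -.1378 .03 -67.6
```

```text
t 3.1 tcp [ 0.4343 -0.1363  0.1113] head -67.5 w 0.0656 F [-0.3 -0.4 -0. ] j6 46.0
delta cm [ 8.13 -0.14  0.1 ] rows>= 2
turn 0.1
```

jog_arm:
  targets:
    - [2.5, -0.1, 0.1, 0, 0, 0]
    - [3, 0, 0, 0, 0, 0]
    - [2, 0, 0, 0, 0, 0]
    - [0.6, 0, 0, 0, 0, 0]
    - [0, 0, 0, 0, 0, 0]

```text
time: 3.6
tcp_pos: [0.4328, -0.1391, 0.0302]
tcp_rot: [[-0.001, 0.924, 0.382], [0.0, 0.382, -0.924], [-1.0, -0.001, -0.001]]
contact_force: [-0.3, 0.3, -0.0]
width: 0.0657
```

jog_arm:
  targets:
    - [0, 0, 0, 0, 0, 0]
    - [0, 0, 0, 0, 0, 0]
    - [0, 0, 0, 0, 0, 0]
    - [0, 0, 0, 0, 0, 0]
    - [0, 0, 0, 0, 0, 0]
    - [0, 0, 0, 0, 0, 0]
  claw: 0.1

```text
time: 4.2
tcp_pos: [0.4331, -0.1391, 0.0309]
tcp_rot: [[0.0, 0.924, 0.382], [-0.0, 0.382, -0.924], [-1.0, 0.0, 0.0]]
contact_force: [-1.4, 0.9, 4.9]
width: 0.0355
```

jog_arm:
  targets:
    - [-1, 0, 0, 0, 0, 0]
    - [-3, 0, 0, 0, 0, 0]
    - [-3, 0, 0, 0, 0, 0]
    - [-1, 0, 0, 0, 0, 0]

```text
time: 4.6
tcp_pos: [0.4339, -0.1395, 0.1132]
tcp_rot: [[0.004, 0.924, 0.382], [-0.002, 0.382, -0.924], [-1.0, 0.003, 0.003]]
contact_force: [0.6, -0.3, -2.6]
width: 0.0359
```

```bash
python3 d.py .6633 -.0349 .11
```

```text
t 4.6 tcp [ 0.4339 -0.1395  0.1132] head -67.6 w 0.0359 F [ 0.6 -0.3 -2.6] j6 45.0
delta cm [ 0.39 25.2  -0.91] rows>= 6
```

jog_arm:
  targets:
    - [0, 2.2, -0.11, 0, 0, 0]
    - [0, 3.6, -0.13, 0, 0, 0]
    - [0, 4.2, -0.13, 0, 0, 0]
    - [0, 4.6, -0.14, 0, 0, 0]
    - [0, 4.2, -0.13, 0, 0, 0]
    - [0, 3.6, -0.13, 0, 0, 0]
    - [0, 2.2, -0.1, 0, 0, 0]
    - [0, 0.6, 0, 0, 0, 0]
    - [0, 0, 0, 0, 0, 0]

```text
time: 5.5
tcp_pos: [0.6622, -0.0348, 0.1093]
tcp_rot: [[-0.002, 0.924, 0.382], [0.0, 0.382, -0.924], [-1.0, -0.001, -0.001]]
contact_force: [-0.7, -0.5, -2.2]
width: 0.0356
```

```bash
python3 d.py .6633 -.0349 .036
```

```text
t 5.5 tcp [ 0.6622 -0.0348  0.1093] head -67.5 w 0.0356 F [-0.7 -0.5 -2.2] j6 61.0
delta cm [7.33 0.11 0.06] rows>= 2
```

jog_arm:
  targets:
    - [2, 0.1, 0.05, 0, 0, 0]
    - [2.5, 0, 0, 0, 0, 0]
    - [1.7, 0, 0, 0, 0, 0]
    - [0.7, 0, 0, 0, 0, 0]
    - [0.3, 0, 0, 0, 0, 0]
    - [0, 0, 0, 0, 0, 0]

```text
time: 6.1
tcp_pos: [0.6638, -0.0352, 0.039]
tcp_rot: [[0.001, 0.924, 0.381], [-0.0, 0.381, -0.924], [-1.0, 0.001, 0.0]]
contact_force: [-0.5, 0.3, -3.2]
width: 0.0359
```

```bash
python3 d.py .6633 -.0349 .0355; python3 d.py .6416 .1997 .11 -35.7
```

```text
t 6.1 tcp [ 0.6638 -0.0352  0.039 ] head -67.6 w 0.0359 F [-0.5  0.3 -3.2] j6 61.0
delta cm [ 0.35 -0.04 -0.04] rows>= 1
t 6.1 tcp [ 0.6638 -0.0352  0.039 ] head -67.6 w 0.0359 F [-0.5  0.3 -3.2] j6 61.0
delta cm [ -7.11   6.91 -22.56] rows>= 5
turn -31.9
```

jog_arm:
  targets:
    - [0.15, 0, 0, 0, 0, 0]
    - [0.1, 0, 0, 0, 0, 0]
    - [0.05, 0, 0, 0, 0, 0]
    - [0, 0, 0, 0, 0, 0]

```text
time: 6.5
tcp_pos: [0.6639, -0.035, 0.0359]
tcp_rot: [[0.001, 0.924, 0.382], [-0.0, 0.382, -0.924], [-1.0, 0.001, 0.0]]
contact_force: [-0.5, -0.1, 0.8]
width: 0.0356
```

jog_arm:
  targets:
    - [0, 0, 0, 0, 0, 0]
    - [0, 0, 0, 0, 0, 0]
    - [0, 0, 0, 0, 0, 0]
    - [-1, 0, 0, 0, 0, 0]
    - [-3, 0, 0, 0, 0, 0]
    - [-3, 0, 0, -8, 0, 0]
    - [-0.5, 0, 0, -8, 0, 0]
    - [0, 0, 0, -8, 0, 0]
    - [0, 0, 0, -8, 0, 0]
  claw: 0.7

```text
time: 7.4
tcp_pos: [0.6639, -0.035, 0.1117]
tcp_rot: [[0.001, 0.577, 0.817], [-0.0, 0.817, -0.577], [-1.0, 0.001, 0.001]]
contact_force: [0.1, -0.0, -0.7]
width: 0.0657
```

```bash
python3 d.py .6416 .1997 .11 -35.7
```

```text
t 7.4 tcp [ 0.6639 -0.035   0.1117] head -35.2 w 0.0657 F [ 0.1 -0.  -0.7] j6 29.0
delta cm [  0.17  17.89 -15.36] rows>= 5
turn 0.5
```

jog_arm:
  targets:
    - [0, 2.1, -1.8, 0, 0, 0]
    - [0, 3.3, -2.8, 0, 0, 0]
    - [0, 3.5, -3, 0, 0, 0]
    - [0, 3.5, -3, 0, 0, 0]
    - [0, 3.3, -2.8, 0, 0, 0]
    - [0, 1.6, -1.4, 0, 0, 0]
    - [0, 0.6, -0.6, 0, 0, 0]
    - [0, 0, 0, 0, 0, 0]

```text
time: 8.2
tcp_pos: [0.6425, 0.2007, 0.1109]
tcp_rot: [[0.0, 0.581, 0.814], [0.0, 0.814, -0.581], [-1.0, 0.0, 0.0]]
contact_force: [0.2, 0.2, -0.4]
width: 0.0658
```

```bash
python3 - <<'E'
from h import *
ims=[]
for c,(u,v,w,h) in dict(top=(180,130,200,150),side=(250,100,200,200)).items():
    im=r.grab_frame(c)[:,:,::-1]; ims.append(cv2.resize(im[v:v+h,u:u+w],(400,400*h//w if h!=w else 400),interpolation=cv2.INTER_CUBIC))
H=400; ims=[cv2.copyMakeBorder(i,0,H-i.shape[0],0,0,cv2.BORDER_CONSTANT) for i in ims]
cv2.imwrite('pics/p1.png',np.hstack(ims))
E
python3 d.py .6416 .1997 .03 -35.7
```

```text
t 8.3 tcp [0.6428 0.199  0.1107] head -35.6 w 0.0659 F [-0.2 -1.  -0.2] j6 50.0
delta cm [ 8.07 -0.01 -0.14] rows>= 2
turn 0.1
```

View pics/p1.png

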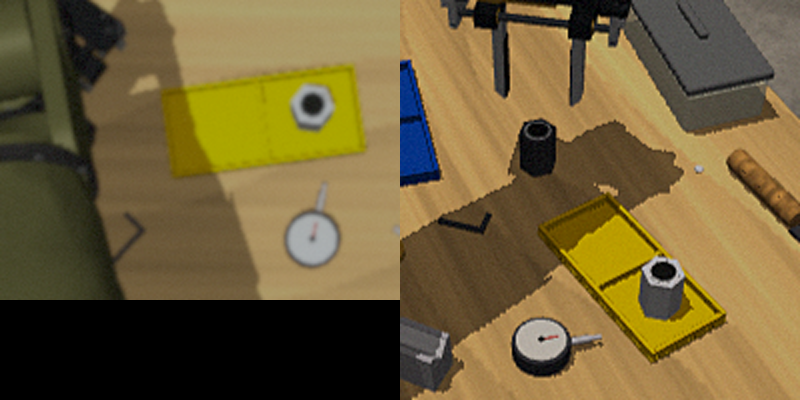

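The bright nut stands upright, centred in the right-hand compartment (left pane about 313,105). The black nut (right pane 538,148) sits under the open jaws, and the gauge hasn't moved.

jog_arm:
  targets:
    - [2.5, 0, -0.1, 0, 0, 0]
    - [3, 0, 0, 0, 0, 0]
    - [2, 0, 0, 0, 0, 0]
    - [0.6, 0, 0, 0, 0, 0]
    - [0, 0, 0, 0, 0, 0]

```text
time: 8.8
tcp_pos: [0.6418, 0.1996, 0.0292]
tcp_rot: [[-0.001, 0.583, 0.813], [-0.0, 0.813, -0.583], [-1.0, -0.001, -0.001]]
contact_force: [0.7, 1.0, 0.6]
width: 0.0658
```

jog_arm:
  targets:
    - [0, 0, 0, 0, 0, 0]
    - [0, 0, 0, 0, 0, 0]
    - [0, 0, 0, 0, 0, 0]
    - [0, 0, 0, 0, 0, 0]
    - [0, 0, 0, 0, 0, 0]
    - [0, 0, 0, 0, 0, 0]
  claw: 0.1

```text
time: 9.4
tcp_pos: [0.6419, 0.2009, 0.03]
tcp_rot: [[0.001, 0.582, 0.813], [0.0, 0.813, -0.582], [-1.0, 0.001, 0.0]]
contact_force: [-1.2, 0.3, 5.3]
width: 0.0359
```

jog_arm:
  targets:
    - [-1, 0, 0, 0, 0, 0]
    - [-3, 0, 0, 0, 0, 0]
    - [-3, 0, 0, 0, 0, 0]
    - [-1, 0, 0, 0, 0, 0]

```text
time: 9.8
tcp_pos: [0.6427, 0.2011, 0.113]
tcp_rot: [[0.004, 0.582, 0.813], [0.001, 0.813, -0.582], [-1.0, 0.003, 0.003]]
contact_force: [0.5, 0.1, -1.6]
width: 0.0362
```

```bash
python3 d.py .6487 .0599 .11
```

```text
t 9.8 tcp [0.6427 0.2011 0.113 ] head -35.6 w 0.0362 F [ 0.5  0.1 -1.6] j6 50.0
delta cm [  0.29 -11.14   8.69] rows>= 3
```

jog_arm:
  targets:
    - [0, -1.5, 1.2, 0, 0, 0]
    - [0, -2.8, 2.2, 0, 0, 0]
    - [0, -3.1, 2.4, 0, 0, 0]
    - [0, -2.4, 1.9, 0, 0, 0]
    - [0, -1.1, 0.8, 0, 0, 0]
    - [0, -0.2, 0.2, 0, 0, 0]
    - [0, 0, 0, 0, 0, 0]
    - [2.5, 0, 0, 0, 0, 0]
    - [2.5, 0, 0, 0, 0, 0]
    - [1.3, 0, 0, 0, 0, 0]
    - [0.3, 0, 0, 0, 0, 0]
    - [0, 0, 0, 0, 0, 0]

```text
time: 11.0
tcp_pos: [0.648, 0.0605, 0.0437]
tcp_rot: [[0.0, 0.581, 0.814], [0.0, 0.814, -0.581], [-1.0, 0.0, 0.0]]
contact_force: [-0.4, -0.3, -0.6]
width: 0.0361
```

```bash
python3 d.py .6487 .0599 .0352
```

```text
t 11.0 tcp [0.648  0.0605 0.0437] head -35.5 w 0.0361 F [-0.4 -0.3 -0.6] j6 38.0
delta cm [ 0.85 -0.01  0.09] rows>= 1
```

jog_arm:
  targets:
    - [0.4, 0, 0, 0, 0, 0]
    - [0.3, 0, 0, 0, 0, 0]
    - [0.15, 0, 0, 0, 0, 0]
    - [0, 0, 0, 0, 0, 0]

```text
time: 11.4
tcp_pos: [0.648, 0.0599, 0.0351]
tcp_rot: [[0.0, 0.582, 0.813], [0.0, 0.813, -0.582], [-1.0, 0.0, 0.0]]
contact_force: [-0.0, -0.1, -1.9]
width: 0.0361
```

Almost touching; I'll ease down another 0.5 mm, then release.

jog_arm:
  targets:
    - [0.06, 0, 0, 0, 0, 0]
    - [0, 0, 0, 0, 0, 0]

```text
time: 11.6
tcp_pos: [0.6481, 0.0599, 0.035]
tcp_rot: [[0.001, 0.582, 0.813], [0.0, 0.813, -0.582], [-1.0, 0.0, 0.0]]
contact_force: [-2.8, -0.2, 5.1]
width: 0.0357
```

jog_arm:
  targets:
    - [0, 0, 0, 0, 0, 0]
    - [0, 0, 0, 0, 0, 0]
    - [0, 0, 0, 0, 0, 0]
    - [-1, 0, 0, 0, 0, 0]
    - [-3, 0, 0, 0, 0, 0]
    - [-3, 0, 0, 0, 0, 0]
    - [-0.5, 0, 0, 0, 0, 0]
    - [0, 0, 0, 0, 0, 0]
  claw: 0.7

```text
time: 12.4
tcp_pos: [0.6483, 0.0599, 0.1107]
tcp_rot: [[0.002, 0.582, 0.813], [0.0, 0.813, -0.582], [-1.0, 0.001, 0.002]]
contact_force: [0.4, 0.2, -0.9]
width: 0.0655
```

```bash
python3 d.py .4414 .1452 .11
```

```text
t 12.4 tcp [0.6483 0.0599 0.1107] head -35.6 w 0.0655 F [ 0.4  0.2 -0.9] j6 38.0
delta cm [  0.03  -5.1  -21.79] rows>= 5
```

Brass bush next, to the near (−y) compartment of the blue tray; then copper to the far one.

jog_arm:
  targets:
    - [0, -0.5, -2.2, 0, 0, 0]
    - [0, -0.9, -3.6, 0, 0, 0]
    - [0, -1, -4.2, 0, 0, 0]
    - [0, -1, -4.4, 0, 0, 0]
    - [0, -0.9, -4, 0, 0, 0]
    - [0, -0.5, -2.4, 0, 0, 0]
    - [0, -0.3, -1, 0, 0, 0]
    - [0, 0, 0, 0, 0, 0]
    - [0, 0, 0, 0, 0, 0]

```text
time: 13.3
tcp_pos: [0.4417, 0.1449, 0.1092]
tcp_rot: [[0.0, 0.582, 0.813], [-0.0, 0.813, -0.582], [-1.0, -0.0, 0.0]]
contact_force: [-0.5, 0.2, -0.6]
width: 0.0655
```

```bash
python3 d.py .4414 .1452 .03
```

```text
t 13.3 tcp [0.4417 0.1449 0.1092] head -35.6 w 0.0655 F [-0.5  0.2 -0.6] j6 49.0
delta cm [ 7.92  0.   -0.04] rows>= 2
```

jog_arm:
  targets:
    - [2.5, 0, 0, 0, 0, 0]
    - [3, 0, 0, 0, 0, 0]
    - [1.8, 0, 0, 0, 0, 0]
    - [0.6, 0, 0, 0, 0, 0]
    - [0, 0, 0, 0, 0, 0]

```text
time: 13.8
tcp_pos: [0.4412, 0.1448, 0.0297]
tcp_rot: [[-0.001, 0.582, 0.813], [-0.0, 0.813, -0.582], [-1.0, -0.001, -0.001]]
contact_force: [-0.5, 0.3, 1.2]
width: 0.0659
```

jog_arm:
  targets:
    - [0, 0, 0, 0, 0, 0]
    - [0, 0, 0, 0, 0, 0]
    - [0, 0, 0, 0, 0, 0]
    - [0, 0, 0, 0, 0, 0]
    - [0, 0, 0, 0, 0, 0]
    - [0, 0, 0, 0, 0, 0]
  claw: 0.1

```text
time: 14.4
tcp_pos: [0.4411, 0.1452, 0.0307]
tcp_rot: [[0.0, 0.582, 0.813], [0.0, 0.813, -0.582], [-1.0, 0.0, 0.0]]
contact_force: [-1.4, -1.2, 5.3]
width: 0.0317
```

jog_arm:
  targets:
    - [-1, 0, 0, 0, 0, 0]
    - [-3, 0, 0, 0, 0, 0]
    - [-3, 0, 0, 0, 0, 0]
    - [-1, 0, 0, 0, 0, 0]

```text
time: 14.8
tcp_pos: [0.4418, 0.1455, 0.1132]
tcp_rot: [[0.004, 0.582, 0.813], [0.001, 0.813, -0.582], [-1.0, 0.003, 0.002]]
contact_force: [-0.1, 0.3, -2.1]
width: 0.0316
```

```bash
python3 d.py .4994 .2808 .11
```

```text
t 14.8 tcp [0.4418 0.1455 0.1132] head -35.6 w 0.0316 F [-0.1  0.3 -2.1] j6 49.0
delta cm [ 0.35 14.35 -3.19] rows>= 3
```

jog_arm:
  targets:
    - [0, 1.8, -0.4, 0, 0, 0]
    - [0, 3.5, -0.8, 0, 0, 0]
    - [0, 3.9, -0.9, 0, 0, 0]
    - [0, 3.2, -0.7, 0, 0, 0]
    - [0, 1.6, -0.3, 0, 0, 0]
    - [0, 0.3, 0, 0, 0, 0]
    - [0, 0, 0, 0, 0, 0]
    - [2.5, 0, 0, 0, 0, 0]
    - [2.5, 0, 0, 0, 0, 0]
    - [1.5, 0, 0, 0, 0, 0]
    - [0.3, 0, 0, 0, 0, 0]
    - [0, 0, 0, 0, 0, 0]

```text
time: 16.0
tcp_pos: [0.4989, 0.2792, 0.0426]
tcp_rot: [[-0.0, 0.582, 0.813], [-0.0, 0.813, -0.582], [-1.0, -0.0, -0.0]]
contact_force: [-0.2, 0.0, -0.5]
width: 0.0319
```

```bash
python3 d.py .4994 .2808 .0357
```

```text
t 16.0 tcp [0.4989 0.2792 0.0426] head -35.6 w 0.0319 F [-0.2  0.  -0.5] j6 61.0
delta cm [ 0.69  0.16 -0.06] rows>= 1
```

jog_arm:
  targets:
    - [0.3, 0.15, 0, 0, 0, 0]
    - [0.25, 0, 0, 0, 0, 0]
    - [0.15, 0, 0, 0, 0, 0]
    - [0, 0, 0, 0, 0, 0]

```text
time: 16.4
tcp_pos: [0.4999, 0.2809, 0.0357]
tcp_rot: [[0.001, 0.582, 0.813], [0.0, 0.813, -0.582], [-1.0, 0.001, 0.0]]
contact_force: [0.5, 0.3, 1.1]
width: 0.0312
```

jog_arm:
  targets:
    - [0, 0, 0, 0, 0, 0]
    - [0, 0, 0, 0, 0, 0]
    - [0, 0, 0, 0, 0, 0]
    - [-1, 0, 0, 0, 0, 0]
    - [-3, 0, 0, 0, 0, 0]
    - [-3, 0, 0, 0, 0, 0]
    - [-0.5, 0, 0, 0, 0, 0]
    - [0, 0, 0, 0, 0, 0]
  claw: 0.7

```text
time: 17.2
tcp_pos: [0.5001, 0.281, 0.1116]
tcp_rot: [[0.002, 0.582, 0.813], [0.001, 0.813, -0.582], [-1.0, 0.002, 0.001]]
contact_force: [0.1, -0.1, 0.2]
width: 0.0658
```

```bash
python3 d.py .638 -.1964 .11
```

```text
t 17.2 tcp [0.5001 0.281  0.1116] head -35.6 w 0.0658 F [ 0.1 -0.1  0.2] j6 61.0
delta cm [  0.14 -30.81  38.98] rows>= 10
```

jog_arm:
  targets:
    - [0, -1.5, 1.9, 0, 0, 0]
    - [0, -2.7, 3.4, 0, 0, 0]
    - [0, -3, 3.8, 0, 0, 0]
    - [0, -3, 3.8, 0, 0, 0]
    - [0, -3, 3.8, 0, 0, 0]
    - [0, -3, 3.8, 0, 0, 0]
    - [0, -3, 3.8, 0, 0, 0]
    - [0, -3, 3.8, 0, 0, 0]
    - [0, -3, 3.8, 0, 0, 0]
    - [0, -3, 3.8, 0, 0, 0]
    - [0, -2.1, 2.6, 0, 0, 0]
    - [0, -0.5, 0.7, 0, 0, 0]

```text
time: 18.4
tcp_pos: [0.6373, -0.1998, 0.1085]
tcp_rot: [[-0.002, 0.584, 0.812], [0.0, 0.812, -0.584], [-1.0, -0.001, -0.002]]
contact_force: [-1.1, 0.2, 0.2]
width: 0.0657
```

jog_arm:
  targets:
    - [0, 0, 0, 0, 0, 0]

```text
time: 18.5
tcp_pos: [0.6373, -0.1972, 0.1088]
tcp_rot: [[-0.002, 0.583, 0.813], [0.001, 0.813, -0.583], [-1.0, -0.0, -0.002]]
contact_force: [0.2, 1.2, -0.3]
width: 0.0659
```

```bash
python3 d.py .638 -.1964 .03
```

```text
t 18.5 tcp [ 0.6373 -0.1972  0.1088] head -35.7 w 0.0659 F [ 0.2  1.2 -0.3] j6 15.0
delta cm [7.88 0.11 0.02] rows>= 2
```

jog_arm:
  targets:
    - [2.5, 0.1, 0, 0, 0, 0]
    - [3, 0, 0, 0, 0, 0]
    - [1.8, 0, 0, 0, 0, 0]
    - [0.6, 0, 0, 0, 0, 0]
    - [0, 0, 0, 0, 0, 0]

```text
time: 19.0
tcp_pos: [0.6381, -0.1944, 0.0308]
tcp_rot: [[-0.001, 0.581, 0.814], [0.001, 0.814, -0.581], [-1.0, -0.0, -0.002]]
contact_force: [0.7, -0.9, -0.9]
width: 0.0658
```

jog_arm:
  targets:
    - [0, 0, 0, 0, 0, 0]
    - [0, 0, 0, 0, 0, 0]
    - [0, 0, 0, 0, 0, 0]
    - [0, 0, 0, 0, 0, 0]
    - [0, 0, 0, 0, 0, 0]
    - [0, 0, 0, 0, 0, 0]
  claw: 0.1

```text
time: 19.6
tcp_pos: [0.6385, -0.1959, 0.0317]
tcp_rot: [[0.0, 0.582, 0.813], [-0.0, 0.813, -0.582], [-1.0, 0.0, 0.0]]
contact_force: [-1.1, 0.3, 2.1]
width: 0.0314
```

jog_arm:
  targets:
    - [-1, 0, 0, 0, 0, 0]
    - [-3, 0, 0, 0, 0, 0]
    - [-3, 0, 0, 0, 0, 0]
    - [-1, 0, 0, 0, 0, 0]

```text
time: 20.0
tcp_pos: [0.6394, -0.1962, 0.115]
tcp_rot: [[0.004, 0.582, 0.813], [-0.002, 0.813, -0.582], [-1.0, 0.001, 0.004]]
contact_force: [-0.9, 0.3, -1.8]
width: 0.0316
```

```bash
python3 d.py .5172 .3752 .12
```

```text
t 20.0 tcp [ 0.6394 -0.1962  0.115 ] head -35.6 w 0.0316 F [-0.9  0.3 -1.8] j6 15.0
delta cm [ -0.64  39.37 -43.18] rows>= 12
```

jog_arm:
  targets:
    - [0, 1.2, -1.3, 0, 0, 0]
    - [0, 2.4, -2.6, 0, 0, 0]
    - [0, 3.1, -3.4, 0, 0, 0]
    - [0, 3.2, -3.5, 0, 0, 0]
    - [0, 3.2, -3.5, 0, 0, 0]
    - [0, 3.2, -3.5, 0, 0, 0]
    - [0, 3.2, -3.5, 0, 0, 0]
    - [0, 3.2, -3.5, 0, 0, 0]
    - [0, 3.2, -3.5, 0, 0, 0]
    - [0, 3.2, -3.5, 0, 0, 0]
    - [0, 3.2, -3.5, 0, 0, 0]
    - [0, 3, -3.3, 0, 0, 0]

```text
time: 21.2
tcp_pos: [0.5276, 0.3181, 0.1098]
tcp_rot: [[-0.002, 0.581, 0.814], [-0.001, 0.814, -0.581], [-1.0, -0.002, -0.001]]
contact_force: [0.8, -0.3, -2.5]
width: 0.0311
```

jog_arm:
  targets:
    - [0, 2.3, -2.5, 0, 0, 0]
    - [0, 1.3, -1.4, 0, 0, 0]
    - [0, 0.5, -0.6, 0, 0, 0]
    - [0, 0, 0, 0, 0, 0]
    - [0, 0, 0, 0, 0, 0]

```text
time: 21.7
tcp_pos: [0.5173, 0.3741, 0.111]
tcp_rot: [[-0.0, 0.583, 0.813], [-0.001, 0.813, -0.583], [-1.0, -0.001, -0.0]]
contact_force: [-0.2, 0.8, -2.1]
width: 0.0315
```

```bash
python3 d.py .5172 .3752 .0367
```

```text
t 21.7 tcp [0.5173 0.3741 0.111 ] head -35.6 w 0.0315 F [-0.2  0.8 -2.1] j6 68.0
delta cm [ 7.43  0.08 -0.07] rows>= 2
```

jog_arm:
  targets:
    - [2, 0.08, -0.07, 0, 0, 0]
    - [2.5, 0, 0, 0, 0, 0]
    - [1.7, 0, 0, 0, 0, 0]
    - [0.6, 0, 0, 0, 0, 0]
    - [0.2, 0, 0, 0, 0, 0]
    - [0, 0, 0, 0, 0, 0]
    - [0, 0, 0, 0, 0, 0]

```text
time: 22.4
tcp_pos: [0.5175, 0.3765, 0.0424]
tcp_rot: [[0.001, 0.582, 0.813], [0.001, 0.813, -0.582], [-1.0, 0.001, 0.001]]
contact_force: [0.5, 0.4, -1.4]
width: 0.0314
```

```bash
python3 d.py .5172 .3752 .0367
```

```text
t 22.4 tcp [0.5175 0.3765 0.0424] head -35.6 w 0.0314 F [ 0.5  0.4 -1.4] j6 68.0
delta cm [ 0.57 -0.12  0.05] rows>= 1
```

jog_arm:
  targets:
    - [0.3, -0.1, 0, 0, 0, 0]
    - [0.2, 0, 0, 0, 0, 0]
    - [0.1, 0, 0, 0, 0, 0]
    - [0, 0, 0, 0, 0, 0]

```text
time: 22.8
tcp_pos: [0.5165, 0.3757, 0.0366]
tcp_rot: [[0.001, 0.582, 0.814], [0.0, 0.814, -0.582], [-1.0, 0.001, 0.0]]
contact_force: [-5.0, -3.4, 9.5]
width: 0.0315
```

jog_arm:
  targets:
    - [0, 0, 0, 0, 0, 0]
    - [0, 0, 0, 0, 0, 0]
    - [0, 0, 0, 0, 0, 0]
    - [-1, 0, 0, 0, 0, 0]
    - [-3, 0, 0, 0, 0, 0]
    - [-3, 0, 0, 0, 0, 0]
    - [-0.5, 0, 0, -8.5, 0, 0]
    - [0, 0, 0, -8.5, 0, 0]
    - [0, 0, 0, -8.5, 0, 0]
    - [0, 0, 0, -8.5, 0, 0]
    - [0, 0, 0, -8.5, 0, 0]
    - [0, 0, 0, -8.5, 0, 0]
  claw: 0.7

```text
time: 24.0
tcp_pos: [0.5164, 0.3757, 0.1111]
tcp_rot: [[0.001, -0.272, 0.962], [0.0, 0.962, 0.272], [-1.0, 0.0, 0.001]]
contact_force: [0.3, 0.0, 1.3]
width: 0.0656
```

jog_arm:
  targets:
    - [0, 0, 0, -8.5, 0, 0]
    - [0, 0, 0, -8.5, 0, 0]
    - [0, 0, 0, -8.5, 0, 0]
    - [0, 0, 0, 0, 0, 0]

```text
time: 24.4
tcp_pos: [0.5164, 0.3757, 0.111]
tcp_rot: [[0.0, -0.657, 0.754], [0.0, 0.754, 0.657], [-1.0, -0.0, 0.001]]
contact_force: [-0.2, -0.0, -0.6]
width: 0.0659
```

```bash
python3 d.py .426 -.0061 .11 41.4
```

```text
t 24.4 tcp [0.5164 0.3757 0.111 ] head 41.1 w 0.0659 F [-0.2 -0.  -0.6] j6 -8.0
delta cm [  0.09 -22.84 -31.91] rows>= 8
turn -0.3
```

jog_arm:
  targets:
    - [0, -1.2, -1.6, 0, 0, 0]
    - [0, -2, -2.8, 0, 0, 0]
    - [0, -2.5, -3.5, 0, 0, 0]
    - [0, -2.5, -3.5, 0, 0, 0]
    - [0, -2.5, -3.5, 0, 0, 0]
    - [0, -2.5, -3.5, 0, 0, 0]
    - [0, -2.5, -3.5, 0, 0, 0]
    - [0, -2.5, -3.5, 0, 0, 0]
    - [0, -2.2, -3.1, 0, 0, 0]
    - [0, -1.7, -2.4, 0, 0, 0]
    - [0, -0.7, -1, 0, 0, 0]
    - [0, 0, 0, 0, 0, 0]

```text
time: 25.6
tcp_pos: [0.4248, -0.0063, 0.1108]
tcp_rot: [[0.001, -0.652, 0.759], [-0.0, 0.759, 0.652], [-1.0, -0.0, 0.001]]
contact_force: [-0.1, -0.0, -0.1]
width: 0.0656
```

```bash
python3 - <<'E'
from h import *
im=r.grab_frame('side')[:,:,::-1]; cv2.imwrite('pics/p2.png',cv2.resize(im[100:400,180:480],(600,600),interpolation=cv2.INTER_CUBIC))
E
python3 d.py .426 -.0061 .028
```

```text
t 25.65 tcp [ 0.425  -0.0055  0.1107] head 40.7 w 0.0658 F [ 0.3  0.4 -0.1] j6 -46.0
delta cm [ 8.27 -0.11  0.03] rows>= 2
```

View pics/p2.png

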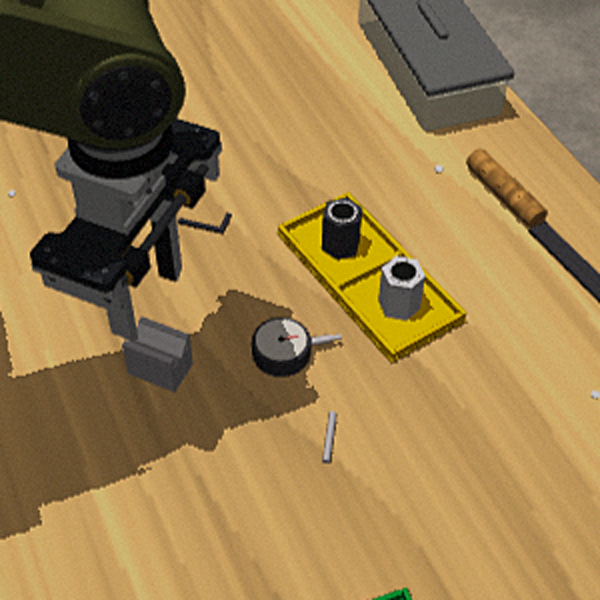

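Both nuts are upright in the yellow tray (about 342,228 and 403,288). The gauge (282,347) is undisturbed, and the jaws straddle the vee block (160,350) across its width.

jog_arm:
  targets:
    - [2.5, -0.1, 0, 0, 0, 0]
    - [3, 0, 0, 0, 0, 0]
    - [2, 0, 0, 0, 0, 0]
    - [0.7, 0, 0, 0, 0, 0]
    - [0, 0, 0, 0, 0, 0]

```text
time: 26.15
tcp_pos: [0.4253, -0.0055, 0.0279]
tcp_rot: [[-0.001, -0.655, 0.755], [0.0, 0.755, 0.655], [-1.0, 0.001, -0.001]]
contact_force: [-0.4, 0.1, 0.9]
width: 0.066
```

jog_arm:
  targets:
    - [0, 0, 0, 0, 0, 0]
    - [0, 0, 0, 0, 0, 0]
    - [0, 0, 0, 0, 0, 0]
    - [0, 0, 0, 0, 0, 0]
    - [0, 0, 0, 0, 0, 0]
    - [0, 0, 0, 0, 0, 0]
  claw: 0.1

```text
time: 26.75
tcp_pos: [0.4258, -0.0063, 0.0288]
tcp_rot: [[0.001, -0.655, 0.756], [0.0, 0.756, 0.655], [-1.0, -0.001, 0.001]]
contact_force: [-1.2, 1.6, 6.9]
width: 0.0354
```

jog_arm:
  targets:
    - [-1, 0, 0, 0, 0, 0]
    - [-3, 0, 0, 0, 0, 0]
    - [-3, 0, 0, 0, 0, 0]
    - [-1, 0, 0, 0, 0, 0]

```text
time: 27.15
tcp_pos: [0.4261, -0.0065, 0.1109]
tcp_rot: [[0.003, -0.655, 0.756], [-0.0, 0.756, 0.655], [-1.0, -0.002, 0.002]]
contact_force: [-0.4, -0.6, -3.9]
width: 0.0355
```

```bash
python3 d.py .4803 -.3372 .11
```

```text
t 27.15 tcp [ 0.4261 -0.0065  0.1109] head 40.9 w 0.0355 F [-0.4 -0.6 -3.9] j6 -47.0
delta cm [  0.12 -28.53 -17.57] rows>= 7
```

jog_arm:
  targets:
    - [0, -1.4, -0.9, 0, 0, 0]
    - [0, -2.8, -1.7, 0, 0, 0]
    - [0, -3.5, -2.2, 0, 0, 0]
    - [0, -3.7, -2.3, 0, 0, 0]
    - [0, -3.7, -2.3, 0, 0, 0]
    - [0, -3.7, -2.3, 0, 0, 0]
    - [0, -3.5, -2.1, 0, 0, 0]
    - [0, -3, -1.8, 0, 0, 0]
    - [0, -2, -1.2, 0, 0, 0]
    - [0, -1.2, -0.8, 0, 0, 0]
    - [0, 0, 0, 0, 0, 0]
    - [0, 0, 0, 0, 0, 0]

```text
time: 28.35
tcp_pos: [0.4788, -0.3361, 0.1078]
tcp_rot: [[-0.001, -0.655, 0.755], [0.001, 0.755, 0.655], [-1.0, 0.001, -0.0]]
contact_force: [0.7, -0.1, -2.5]
width: 0.0359
```

```bash
python3 d.py .4803 -.3372 .0338
```

```text
t 28.35 tcp [ 0.4788 -0.3361  0.1078] head 40.9 w 0.0359 F [ 0.7 -0.1 -2.5] j6 -80.0
delta cm [ 7.4  -0.19  0.04] rows>= 2
```

jog_arm:
  targets:
    - [2, -0.15, 0, 0, 0, 0]
    - [2.5, 0, 0, 0, 0, 0]
    - [1.6, 0, 0, 0, 0, 0]
    - [0.5, 0, 0, 0, 0, 0]
    - [0.2, 0, 0, 0, 0, 0]
    - [0, 0, 0, 0, 0, 0]
    - [0, 0, 0, 0, 0, 0]

```text
time: 29.05
tcp_pos: [0.4805, -0.3382, 0.0413]
tcp_rot: [[0.001, -0.655, 0.755], [-0.001, 0.755, 0.655], [-1.0, -0.001, 0.0]]
contact_force: [-0.8, 0.5, -4.6]
width: 0.0357
```

```bash
python3 d.py .4803 -.3372 .0338
```

```text
t 29.05 tcp [ 0.4805 -0.3382  0.0413] head 40.9 w 0.0357 F [-0.8  0.5 -4.6] j6 -80.0
delta cm [0.75 0.09 0.05] rows>= 1
```

jog_arm:
  targets:
    - [0.35, 0, 0, 0, 0, 0]
    - [0.25, 0, 0, 0, 0, 0]
    - [0.12, 0, 0, 0, 0, 0]
    - [0, 0, 0, 0, 0, 0]

```text
time: 29.45
tcp_pos: [0.4802, -0.3382, 0.0339]
tcp_rot: [[0.0, -0.655, 0.755], [-0.0, 0.755, 0.655], [-1.0, -0.0, 0.0]]
contact_force: [-3.2, 2.6, 5.7]
width: 0.0357
```

jog_arm:
  targets:
    - [0, 0, 0, 0, 0, 0]
    - [0, 0, 0, 0, 0, 0]
    - [0, 0, 0, 0, 0, 0]
    - [-1, 0, 0, 0, 0, 0]
    - [-3, 0, 0, 0, 0, 0]
    - [-4, 0, 0, 0, 0, 0]
    - [-4, 0, -2, 0, 0, 0]
    - [-3, 0, -4, 0, 0, 0]
    - [0, 0, -4.5, 0, 0, 0]
    - [0, 0, -4.5, 0, 0, 0]
    - [0, 0, -4, 0, 0, 0]
    - [0, 0, 0, 0, 0, 0]
  claw: 0.7

```text
time: 30.65
tcp_pos: [0.3334, -0.4651, 0.184]
tcp_rot: [[-0.0, -0.652, 0.758], [-0.001, 0.758, 0.652], [-1.0, -0.001, -0.001]]
contact_force: [0.4, -0.4, 0.7]
width: 0.0659
```

```bash
python3 - <<'E'
from h import *
for c in('top','side'):
    im=r.grab_frame(c)[:,:,::-1]; cv2.imwrite(f'pics/{c}_end.png',cv2.resize(im[:480,60:560] if c=='top' else im[100:480,150:520],None,fx=1.5,fy=1.5,interpolation=cv2.INTER_CUBIC)[:600])
for c in('top','side'):
    g=r.spot_point(c,'dial_gauge'); print([(round(x['conf'],2),np.round(x['location'],1)) for x in g[:1]])
s=r.sense(); print(s['time'],s['contact_force'],s['tcp_pos'])
E
```

```text
[(0.71, array([335. , 250.8]))]
[(0.75, array([319.7, 277.5]))]
30.85 [ 0.01333069 -0.00892686 -0.10383421] [ 0.33727965 -0.46203062  0.18349298]
```

View pics/side_end.png

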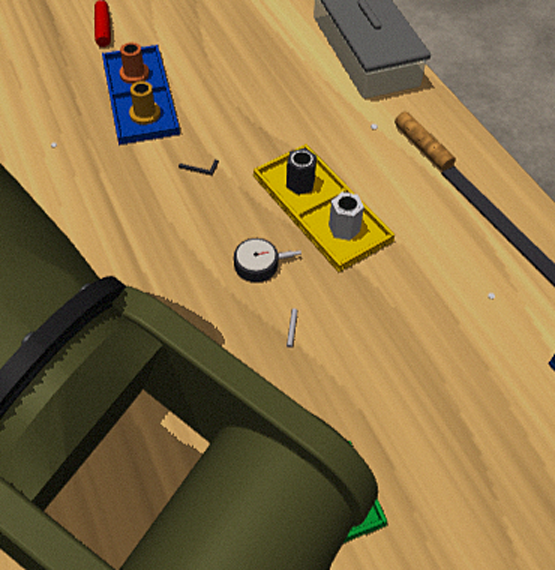

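View pics/top_end.png

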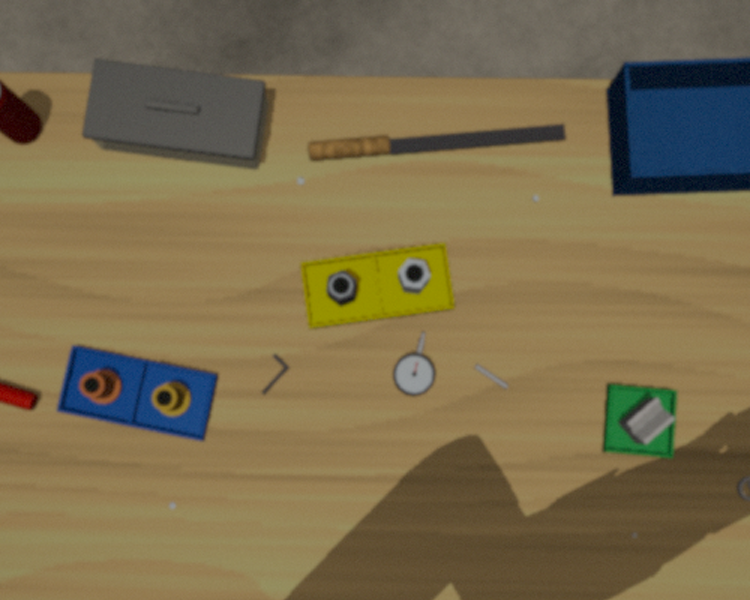

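The top view shows all five parts in the right compartments and the gauge where it started. The vee block at (648,420) leans outward, as perspective should make it look. I'll check its fit at floor height, then hand in.

```bash
python3 - <<'E'
from fit import *
r.grab_frame('top'); o=r.outline_of('top','vee_block')
ok=False
for x in o[:2]:
    print(round(x['conf'],2),x['rect'])
    if x['rect'][0]>440:
        f=fit('vee_block',{'top':x['pixels'].astype(float)},.480,-.338,(0,np.pi),z=.005); print(np.round(f.x[:2],4),np.degrees(f.x[2]),f.fun); ok=f.fun<.15
if ok: print('closing',r.close_job())
print(r.sense()['time'])
E
```

```text
0.72 [472.7, 263.0, 507.1, 297.2]
[ 0.4803 -0.338 ] 129.96047060976204 0.0996813725490196
the job is handed in; nothing more can be done
closing None
the job is handed in; nothing more can be done
```

All five parts are sorted and the job is handed in at about 31 s of the 134 s allowed. The bright and black nuts are in the yellow tray, the brass and copper bushes in the blue tray, and the vee block in the green tray.

**Placing:** Each part was lowered until the floor contact showed in the wrist force, at most about 10 N, and then released.

**Last checks:**
- The final top picture shows all five parts upright and near the centre of their compartments. The side picture shows the same for the nuts and bushes.
- The arm hid the vee block in the side picture, so I checked it from the top view only. A model fit with it flat on the tray floor put it at (0.480, -0.338), about 1 mm from the tray centre.
- The dial gauge shows within about 1.5 pixels of where it started in both views, which is within detection noise.
- No checks failed or disagreed. The arm stood clear of everything when I handed in.

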